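Seat the jar lid and show the jar's base to the inspection camera

TASK

The lid of the straight-sided specimen jar in the rack stands proud: with the jar still in the rack, press the lid down until it is fully home. Then lift this jar out, leaving the two dropper bottles standing in the rack, and present its underside to the inspection camera: hold it in the air with its base about 60 mm in front of the lens, centred on the lens and facing it squarely, without touching or shifting the camera. Finish still holding the jar there, steady; do not put it down.

Things in the scene. Friction and masses are not known exactly. Their poses are not given: they have to be found in the camera images.
- jar: Specimen jar, the only straight-sided one: white round body 40 mm across and 70 mm high, ribbed grey push-on lid 38 mm across and 16 mm high; about 0.12 kg, sturdy. It stands upright in one of the rack's three pockets; the body shows, and can be gripped, from 28 mm above its underside up. Origin: centre of the underside; z axis: up through the lid.
- jar_lid (a joint): Push-on lid of the jar, sliding along the jar's axis: 0 = standing 7 mm proud of the body (a gap shows the narrower neck), 0.007 m = fully home against the body (counts as home from 0.0058). It moves down under about 5 N, stays where it is left, and does not come off.
- lid_top (a point): Centre of the top of the jar's flat lid: 93 mm above the jar's underside at the start, 86 mm when home. z axis: the jar's axis, up.
- rack: Aluminium rack block fixed to the desk, 64 x 190 mm (x, y) and 34 mm high, small black end lugs, with three round pockets 43 mm wide and 28 mm deep in a row along its y axis at y = -60, 0 and +60 mm (pocket floor 6 mm above the desk). Origin: centre of its underside on the desk; z up.
- dropper_a: Small round-shouldered white dropper bottle with a blue cap, 33 mm in diameter, 65 mm high, upright in another pocket of the rack. To stay there. Origin: centre of its underside, z up.
- dropper_b: The same bottle with an orange cap, in the remaining pocket. To stay there. Origin: centre of its underside, z up.
- camera: Stand of the inspection camera, fixed to the desk: dark round foot 80 mm across with a steel yoke 70 mm high. Origin: centre of its underside. Its front is -x.
- lens (a point): Centre of the front face of the inspection camera's lens. The camera is a grey and black cylinder 43 mm across, 67 mm long, hung in the yoke 58 mm above the desk; the lens is 45 mm from the pivot. z axis: the viewing direction, upward and leaning 20 to 40 degrees from vertical towards the stand's front (roughly to the robot). The head can be pushed out of its setting.
Not all that is in view belongs to the job. Leave any purple look-alike of the dropper_b alone. Leave any yellow look-alike of the jar alone.

How it is judged:
By the outcome, as a careful person would: the job done as asked, in the order asked, and still so for the second after the job is handed in, while the arm keeps its last pose, push and grip.
It also fails if it takes over 45 s, if anything falls off the work surface, if the arm or the gripper's body presses on something with over 40 N, if the wrist force passes 120 N, or if a joint passes its speed limit or range.

ROBOT

A 6-joint arm with a two-finger parallel gripper is mounted at the origin on a cart in front of the work surface, level with it; the furniture and walls round the work are solid. World frame = base frame: x ahead of the robot, y to its left, z up, the work surface at z = 0. Lengths are in m, angles in rad, forces in N, time in s.
With the tool pointing down it reaches from about 0.25 to 0.775 m from the base axis. Payload 4 kg.
Tool frame: the origin (TCP) lies midway between the tips of the shut fingers; the grasp point (between the pads) lies 19 mm behind it; z points along the fingers, y is the line along which they close (so a half turn about z gives the same grasp; the last joint's range is limited). The gripper opens to 85 mm and grips with 20 to 120 N. Pads are 22 mm wide; open, the fingers measure 114 mm over their backs; the gripper's body (76 mm by 85 mm) begins 54 mm behind the grasp point. The pads swing forward as they close: fully open they stand 13 mm farther back than shut.
Start: joints at [-1.351, 0.087, 1.371, -0, 1.684, -0.103], TCP at [0.174, -0.522, 0.231] pointing down, gripper open.
Joint ranges: [-3.1, 3.1], [-0.76, 2.03], [0.27, 2.55], [-1.08, 4.22], [0.17, 2.65], [-2.57, 2.57]. Speed limits (rad/s): [2.79, 2.79, 3.14, 3.14, 3.14, 3.14].

INTERFACE

Orientations are given as a rotation vector (axis times angle).
In Python, from workcell import get_obs, viewer, manip gives the robot as it stands. The module is installed in compiled form; this text tells all that it offers.
- The arm moves only by the shell command python3 -m handwheel 'ROWS' [OPENING]. ROWS is JSON, a list of rows, each a list of 2 entries, a list of its own where there are three numbers: the shift along the world's x, y, z in cm, then the turn, a rotation vector about the world's x, y, z in rad. In form: [[[x, y, z], [wx, wy, wz]], ...]. A call has exactly 10 rows; each row shifts and turns the commanded pose from where the row before left it; what a row does not reach is not made up. A row lasts 1/10 s, in which the tool goes at most 50 mm and 8.59 degrees, less where a joint would pass 70% of its speed; a pose out of reach is approached as far as the arm can. A call is refused whole if a number of a shift passes 5 or a number of a turn 0.15, either way. A call with a gripper value outside its range is refused whole. OPENING is the finger opening in cm, from 0 to 8.54, set as the call begins (- or left out, the last holds). The fingers move at their own pace and stop on an object; the grip force is fixed at half the most. Time passes only in rows, so rows that do not move let the fingers close, or fill a call up. It gives the time, the measured TCP pose, the force, the opening and the grip force at its end, in the units of the state.
- get_obs(): the state, without advancing time (a new reading comes with each control period).
- viewer.grab_frame(name): name is "side" or "top" or "wrist"; returns (picture, depth): 400x640x3 uint8, red, green, blue; 400x640 float32, m along the optical axis (not along the pixel's ray), 0 where there is no reading.
- viewer.calibration(name): a dict with "fov_y" (degrees; the focal length in pixels is half the picture's height over the tangent of half this angle, whatever the lens; pixels are square), "cx", "cy" (the principal point, pixels), "k1" (the pictures are not rectified: a ray, as slopes to the right and down, at radius r is drawn at 1 + k1 r^2 times it, then the intrinsics apply), "extrinsics" (4x4, takes a point from camera to world coordinates). Camera axes: x right, y down, z forward; pixel columns grow to the right and rows downward; lengths in m; the calibration is good to about 2 mm. A picture is of the moment at which its call begins: read the wrist's pose just before it. calibration takes no time and is no camera call; for the wrist camera it gives the pose at the moment of the call.
- manip.finish_job(): hands the job in; it is judged then, once.
The state is a dict: "t": time; "joint_pos": joint angles; "qvel": joint speeds; "effort": joint torques, N m; "tcp_pos": TCP position; "tool_rot": TCP orientation; "ft_force": force on the tool from outside, world axes, zero at the start; "moment": the same for the moment, N m; "finger_gap": opening from 0.0 (shut) to 1.0 (fully open); "gripper_force": force on a finger pad.
Only numpy, scipy, OpenCV 4.12 (cv2) and the standard library are available. Lean on these libraries where they do the work, as an engineer would, in place of code of your own. Each camera call takes 0.05 s, during which the arm holds its last target. There are 200 camera calls.

## Working session

There is one attempt and no reset: what is moved stays moved. The work goes in short steps, Python scripts to look and compute and a shell command to move; the robot and the scene stay as the last step left them, time stands still between calls to the robot, and variables do not carry over. Pictures are saved under pics/ and viewed, at most 10 in all, crops included, and the job is handed in when it is done.

```bash
mkdir -p pics; cat > h.py <<'E'
import numpy as np, cv2
from workcell import get_obs, viewer, manip
def grab(n):
    c=viewer.calibration(n); im,d=viewer.grab_frame(n); return im,d,c
def rays(c,uv):
    f=200/np.tan(np.radians(c['fov_y'])/2)
    p=(np.asarray(uv,float)-[c['cx'],c['cy']])/f
    q=p.copy()
    for _ in range(20): q=p/(1+c['k1']*(q**2).sum(-1,keepdims=True))
    return q
def cloud(d,c):
    v,u=np.mgrid[0:400,0:640]
    q=rays(c,np.stack([u,v],-1).reshape(-1,2))
    P=np.c_[q,np.ones(len(q))]*d.reshape(-1,1)
    E=np.array(c['extrinsics']); W=P@E[:3,:3].T+E[:3,3]
    W[d.ravel()==0]=np.nan
    return W.reshape(400,640,3)
E
python3 - <<'E'
from h import *
for n in ['top','side']:
    im,d,c=grab(n); np.savez(f'{n}0.npz',im=im,d=d,W=cloud(d,c),E=c['extrinsics'])
    cv2.imwrite(f'pics/{n}0.png',im[...,::-1]); print(n,c['fov_y'],np.round(c['extrinsics'],3).tolist())
o=get_obs();print(o)
E
```

```text
top 54.39039593065525 [[0.008, -0.995, 0.097, 0.468], [-1.0, -0.009, -0.005, 0.355], [0.006, -0.097, -0.995, 0.93], [0.0, 0.0, 0.0, 1.0]]
side 52.29375374114054 [[-0.908, -0.32, 0.269, 0.336], [-0.418, 0.692, -0.589, 0.834], [0.003, -0.647, -0.762, 0.729], [0.0, 0.0, 0.0, 1.0]]
{'t': 0.1, 'joint_pos': array([-1.35111022e+00,  8.79250523e-02,  1.37211819e+00,  1.68032440e-05,
        1.68357197e+00, -1.03103629e-01]), 'qvel': array([ 0.0005984 , -0.00281182, -0.00394224,  0.00032152, -0.00073598,
        0.00082299]), 'effort': array([ 2.26329721e-03, -3.53014612e+01, -3.14219391e+01, -1.56070024e-05,
        7.95311906e-03,  4.80567607e-06]), 'tcp_pos': array([ 0.1743702 , -0.52116482,  0.23022449]), 'tool_rot': array([-3.09877050e+00, -5.04516835e-01,  1.58799943e-04]), 'ft_force': array([0.2324215 , 0.62983534, 1.01649688]), 'moment': array([-0.02559577,  0.03319078,  0.02838609]), 'gripper_force': 0.0, 'finger_gap': 0.9991790604465375}
```

View pics/top0.png

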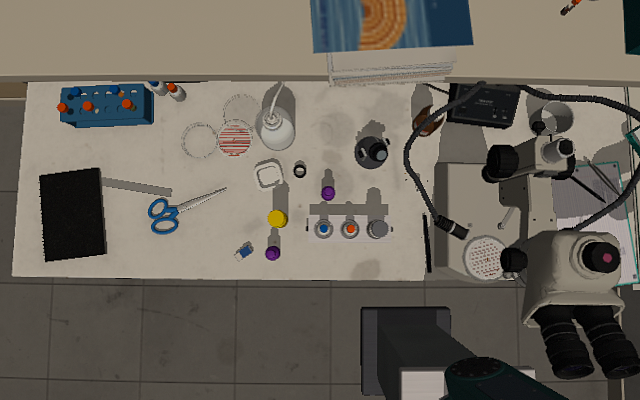

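View pics/side0.png

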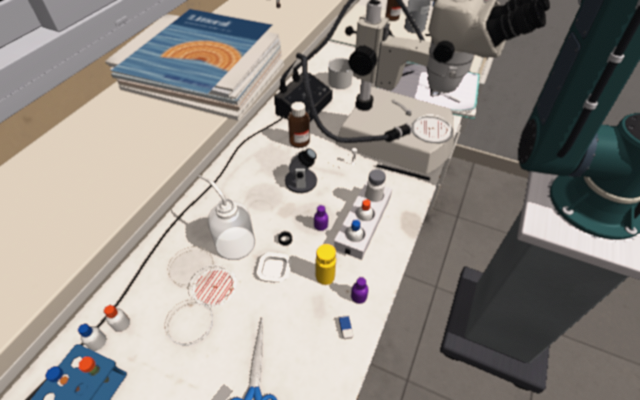

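The top view shows the rack with blue cap (323,229), orange cap (350,229) and a grey ribbed lid (378,228). The inspection camera is at (373,152). Candidates for the jar are the grey lid at (378,228), which is straight-sided and in the rack, and the yellow look-alike at (277,218), which stands outside it. The grey-lidded one fits. I'll confirm it in a crop and measure.

```bash
python3 - <<'E'
from h import *
z=np.load('top0.npz');W=z['W'];im=z['im']
def reg(n,u0,u1,v0,v1,zlo,zhi,W=W):
    R=W[v0:v1,u0:u1].reshape(-1,3);R=R[(R[:,2]>zlo)&(R[:,2]<zhi)]
    print(n,len(R),'med',np.round(np.median(R,0),4),'min',np.round(np.percentile(R,2,axis=0),4),'max',np.round(np.percentile(R,98,axis=0),4))
reg('jarlid',360,395,212,245,.085,.13)
reg('blue',312,337,218,242,.06,.09); reg('orange',338,363,218,242,.06,.09)
reg('rack',300,400,212,250,.028,.042)
reg('desk',290,310,180,200,-.02,.02)
reg('cam',350,392,130,172,.06,.2); reg('camfoot',350,392,130,172,.004,.03)
reg('camhead',350,392,130,172,.085,.2);reg('microscope',430,500,80,260,.03,.4)
s=np.load('side0.npz');Ws=s['W']
reg('S jarlid',364,390,168,188,.08,.13,Ws)
reg('S camhead',285,320,145,190,.085,.2,Ws);reg('S cambase',285,320,145,195,.003,.03,Ws)
a=cv2.resize(im[125:260,290:430],None,fx=4,fy=4,interpolation=3)[:,:,::-1]
b=cv2.resize(s['im'][140:255,275:400],None,fx=4,fy=4,interpolation=3)[:,:,::-1]
b=cv2.resize(b,(int(b.shape[1]),540));
o=np.hstack([a,b]);o=cv2.resize(o,(800,int(540*800/o.shape[1])));cv2.imwrite('pics/crop1.png',o)
E
```

```text
jarlid 246 med [0.4786 0.2268 0.0992] min [0.4617 0.2097 0.0898] max [0.4938 0.2432 0.1025]
blue 49 med [0.4781 0.3458 0.0711] min [0.4694 0.3391 0.0668] max [0.487  0.3524 0.074 ]
orange 60 med [0.4775 0.2864 0.0714] min [0.4698 0.2773 0.0666] max [0.4852 0.2949 0.075 ]
rack 1495 med [0.4774 0.2924 0.0346] min [0.447  0.1932 0.031 ] max [0.5091 0.3754 0.0388]
desk 399 med [0.5699 0.4014 0.0007] min [ 0.5477  0.3793 -0.0026] max [0.5937 0.425  0.0041]
cam 512 med [0.6514 0.2322 0.0864] min [0.6281 0.2019 0.0612] max [0.6826 0.2635 0.1023]
camfoot 347 med [0.6424 0.2458 0.0101] min [0.6231 0.2042 0.0045] max [0.7013 0.2718 0.0137]
camhead 271 med [0.6454 0.2267 0.0931] min [0.6274 0.2089 0.0855] max [0.6657 0.2441 0.1031]
microscope 8685 med [0.5679 0.0244 0.0664] min [ 0.4166 -0.0547  0.0358] max [0.8045 0.1214 0.2457]
S jarlid 232 med [0.4772 0.2294 0.0973] min [0.4608 0.2088 0.0841] max [0.4945 0.2405 0.1005]
S camhead 193 med [0.6449 0.2281 0.092 ] min [0.6274 0.2056 0.0854] max [0.6642 0.2422 0.1022]
S cambase 518 med [0.653  0.2396 0.0091] min [0.6248 0.1221 0.0037] max [0.7253 0.2679 0.0253]
```

View pics/crop1.png

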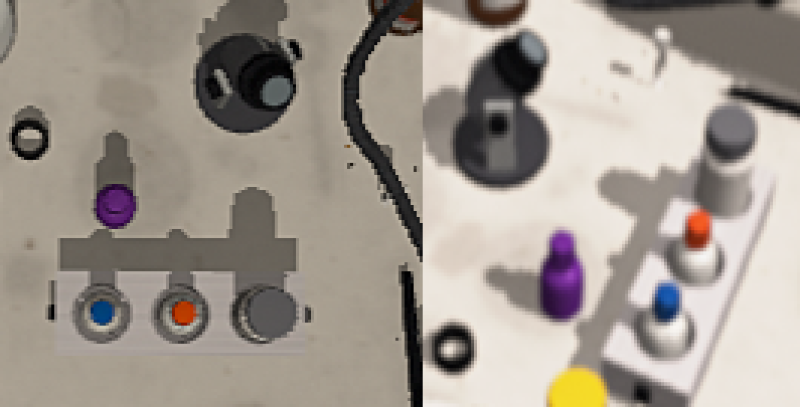

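Confirmed: the grey-lidded white cylinder at top px (378,228) is the jar, at about (0.478, 0.227), with its lid top at z≈0.099 as expected. The microscope lies between the start pose and the work, so I'll map it before swinging across.

```bash
python3 - <<'E'
from h import *
P=np.vstack([np.load(f'{n}0.npz')['W'].reshape(-1,3) for n in('top','side')]);P=P[~np.isnan(P[:,0])]
xs=np.arange(-.1,.85,.05);ys=np.arange(-.6,.35,.05)
print('x\\y  ',' '.join(f'{y:5.2f}' for y in ys))
for x in xs:
    r=[]
    for y in ys:
        m=(P[:,0]>=x)&(P[:,0]<x+.05)&(P[:,1]>=y)&(P[:,1]<y+.05)
        r.append(f'{np.percentile(P[m,2],98):5.2f}' if m.sum()>3 else '  -- ')
    print(f'{x:5.2f}',' '.join(r))
E
```

```text
x\y   -0.60 -0.55 -0.50 -0.45 -0.40 -0.35 -0.30 -0.25 -0.20 -0.15 -0.10 -0.05  0.00  0.05  0.10  0.15  0.20  0.25  0.30
-0.10 -0.74 -0.74 -0.74 -0.74 -0.74   --    --    --    --    --    --    --   0.06  0.04 -0.00 -0.00 -0.74 -0.74 -0.74
-0.05 -0.74 -0.74 -0.74 -0.74 -0.74 -0.74 -0.74   --    --    --    --    --   0.09  0.14  0.00 -0.00 -0.74 -0.74 -0.74
 0.00 -0.74 -0.74 -0.74 -0.74 -0.74 -0.74 -0.74 -0.74   --    --    --   0.22  0.22  0.20  0.00 -0.00 -0.74 -0.74 -0.74
 0.05 -0.74 -0.74 -0.74 -0.74 -0.74 -0.74 -0.74 -0.74 -0.64 -0.64  0.01  0.22  0.22  0.20  0.00  0.00 -0.74 -0.74 -0.74
 0.10 -0.74 -0.74 -0.74 -0.74 -0.74 -0.74 -0.74 -0.74  0.00  0.00 -0.01  0.00  0.00  0.41  0.26  0.00 -0.74 -0.74 -0.74
 0.15 -0.74 -0.74  0.25 -0.74 -0.74 -0.74 -0.74 -0.74 -0.42 -0.00 -0.64 -0.01 -0.01  0.46  0.29 -0.01 -0.74 -0.74 -0.74
 0.20 -0.74 -0.74 -0.74 -0.74 -0.74 -0.74 -0.74 -0.74 -0.74 -0.74 -0.74  0.41  0.43  0.44 -0.74 -0.74 -0.74 -0.74 -0.74
 0.25 -0.74 -0.75 -0.74 -0.74 -0.74 -0.74 -0.74 -0.74 -0.74 -0.74  0.42  0.41  0.42 -0.74 -0.74 -0.74 -0.74 -0.74 -0.74
 0.30 -0.05 -0.05 -0
[... 599 characters left out ...]
 --   0.01  0.02  0.02  0.02  0.26   --   0.26  0.30  0.34  0.26  0.07  0.10  0.11  0.00  0.00  0.07
 0.60  0.12   --    --   0.01  0.02  0.02  0.02  0.27   --   0.26  0.33  0.34  0.26  0.07  0.00  0.17  0.10  0.07  0.00
 0.65  0.03  0.00   --   0.03  0.00  0.00  0.00  0.00  0.31  0.00  0.00  0.27  0.00  0.00  0.24  0.22  0.10  0.07  0.00
 0.70   --    --    --   0.04  0.00  0.00  0.00  0.07  0.28  0.27  0.21  0.05  0.05  0.25  0.25  0.30  0.31  0.31  0.31
 0.75   --    --   0.01  0.01  0.00  0.00  0.24  0.24  0.24  0.24  0.24  0.24  0.24  0.31  0.31  0.31  0.31  0.31  0.31
 0.80  0.01  0.01  0.01  0.01  0.00  0.00  0.24  0.27  0.24  0.24  0.24  0.24  0.24  0.31  0.31  0.31  0.31  0.31  0.31
```

```bash
python3 - <<'E'
from h import *
for n in('top','side'):
    z=np.load(f'{n}0.npz');W=z['W'];im=z['im']
    m=(W[...,0]>.05)&(W[...,0]<.3)&(W[...,1]>-.12)&(W[...,1]<.15)&(W[...,2]>.18)
    v,u=np.nonzero(m);print(n,len(u))
    for k in range(0,len(u),max(1,len(u)//16)): print(u[k],v[k],np.round(W[v[k],u[k]],2),im[v[k],u[k]])
E
python3 -m handwheel '[[[0,0,5],[0,0,0]],[[0,0,5],[0,0,0]],[[0,0,5],[0,0,0]],[[0,0,5],[0,0,0]],[[0,0,5],[0,0,0]],[[0,0,5],[0,0,0]],[[0,0,5],[0,0,0]],[[0,0,0],[0,0,0]],[[0,0,0],[0,0,0]],[[0,0,0],[0,0,0]]]' 0
python3 -c "
from h import *
print(get_obs()['joint_pos'])
for n in ['top','side']:
    im,d,c=grab(n); cv2.imwrite(f'pics/{n}1.png',im[...,::-1])
a=cv2.imread('pics/top1.png');b=cv2.imread('pics/side1.png')
cv2.imwrite('pics/c2.png',np.hstack([a[150:400,340:640],b[0:250,340:640]]))
"
```

```text
top 4151
593 351 [ 0.3  -0.04  0.37] [16 13 12]
600 362 [ 0.29 -0.04  0.38] [2 3 3]
613 365 [ 0.29 -0.04  0.41] [4 3 4]
571 368 [0.29 0.01 0.39] [12 10 21]
592 370 [ 0.29 -0.01  0.41] [2 4 3]
588 372 [ 0.28 -0.01  0.4 ] [5 2 5]
578 374 [ 0.28 -0.    0.39] [7 6 7]
571 376 [0.27 0.   0.38] [25 24 21]
612 378 [ 0.27 -0.06  0.38] [20 18 18]
532 381 [ 0.22 -0.01  0.26] [13 24 23]
535 384 [ 0.22 -0.01  0.27] [10 22 22]
515 387 [0.21 0.03 0.27] [18 21 22]
481 390 [0.2  0.07 0.25] [13 15 17]
540 392 [0.22 0.   0.31] [17 20 23]
487 395 [0.2  0.07 0.27] [11 11 11]
527 397 [0.21 0.03 0.31] [18 20 23]
562 399 [ 0.22 -0.01  0.33] [ 9 20 19]
side 12666
534 0 [0.3  0.01 0.41] [19 19 18]
582 10 [ 0.22 -0.    0.41] [25 29 33]
528 20 [0.3  0.03 0.39] [ 8  9 10]
528 29 [0.29 0.03 0.37] [12 11 12]
583 39 [0.2  0.05 0.39] [15 24 25]
595 49 [0.18 0.08 0.38] [19 34 34]
566 59 [0.21 0.04 0.34] [25 28 33]
593 68 [0.17 0.08 0.35] [19 33 33]
629 77 [0.11 0.07 0.34] [66 72 70]
593 87 [0.16 0.08 0.32] [23 40 40]
572 97 [0.18 0.09 0.3 ] [20 35 34]
562 107 [0.19 0.09 0.28] [21 35 35]
577 117 [0.16 0.09 0.26] [22 39 40]
553 127 [0.19 0.1  0.23] [20 35 34]
585 135 [0.13 0.08 0.23] [26 45 45]
572 144 [0.14 0.11 0.21] [24 29 31]
614 155 [0.05 0.06 0.18] [39 69 68]
t: 1.1
tcp_pos: [0.1748, -0.5232, 0.57]
tool_rot: [-3.096, -0.504, 0.0]
ft_force: [0.6, 0.4, -0.4]
finger_gap: -0.002
gripper_force: 0.0
[-1.35112660e+00  3.49118651e-01  3.43531395e-01 -2.27456438e-05
  2.45368257e+00 -1.03120185e-01]
```

View pics/c2.png

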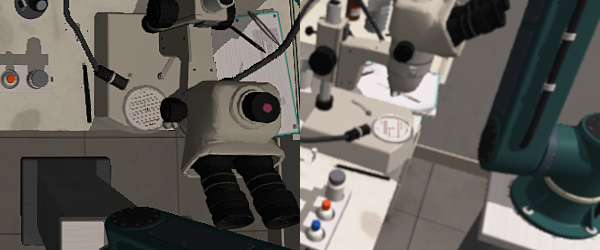

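The crop shows the upper arm (dark green) on the +x side, clear of the eyepieces. The eyepieces start about 0.26 m out and top out at z≈0.42. I'll tuck in to a 0.38 m radius at z 0.57 and swing round.

```bash
python3 -m handwheel '[[[-1.35,4.02,0],[0,0,0]],[[-1.35,4.02,0],[0,0,0]],[[-1.35,4.02,0],[0,0,0]],[[-1.35,4.02,0],[0,0,0]],[[4.23,1.7,0],[0,0,0.09]],[[4.0,2.19,0],[0,0,0.09]],[[3.7,2.66,0],[0,0,0.09]],[[3.36,3.08,0],[0,0,0.09]],[[2.97,3.46,0],[0,0,0.09]],[[2.53,3.79,0],[0,0,0.09]]]' 0; python3 -c "
from h import *
o=get_obs();print(o['joint_pos'],o['tcp_pos'])"
```

```text
t: 2.2
tcp_pos: [0.3294, -0.1913, 0.57]
tool_rot: [-2.848, -1.317, 0.003]
ft_force: [0.3, -0.1, -0.1]
finger_gap: 0.004
gripper_force: 0.0
[-6.75300226e-01 -8.40721409e-02  8.39524491e-01  1.03775011e-05
  2.39088691e+00  2.91516794e-02] [ 0.32943048 -0.19132791  0.57001121]
```

```bash
python3 -m handwheel '[[[2.06,4.07,0],[0,0,0.0885]],[[1.56,4.28,0],[0,0,0.0885]],[[1.03,4.44,0],[0,0,0.0885]],[[0.5,4.53,0],[0,0,0.0885]],[[-0.05,4.56,0],[0,0,0.0885]],[[-0.6,4.52,0],[0,0,0.0885]],[[-1.13,4.41,0],[0,0,0.0885]],[[-1.65,4.25,0],[0,0,0.0885]],[[0,3,0],[0,0,0]],[[0,3,-2],[0,0,0]]]' 0; python3 -c "
from h import *
o=get_obs();print(o['joint_pos'],o['tcp_pos'])"
```

```text
t: 3.2
tcp_pos: [0.3442, 0.2189, 0.553]
tool_rot: [2.219, 2.222, 0.004]
ft_force: [-0.1, -0.3, 0.1]
finger_gap: -0.001
gripper_force: 0.0
[ 4.27419851e-01 -5.57591642e-02  8.53578771e-01 -1.76862093e-04
  2.34104614e+00  4.25705988e-01] [0.34416772 0.21891892 0.55301372]
```

```bash
python3 -m handwheel '[[[2,0.1,-3.5],[0,0,0]],[[2,0.1,-3.5],[0,0,0]],[[2,0.1,-3.5],[0,0,0]],[[2,0.1,-3.5],[0,0,0]],[[2,0.1,-3.5],[0,0,0]],[[2,0.1,-3.5],[0,0,0]],[[1.4,0.1,-3],[0,0,0]],[[0,0,0],[0,0,0]],[[0,0,0],[0,0,0]],[[0,0,0],[0,0,0]]]' 0; python3 - <<'E'
from h import *
o=get_obs();print(o['tcp_pos'],o['ft_force'])
im,d,c=grab('wrist');W=cloud(d,c);np.savez('w1.npz',im=im,d=d,W=W)
print(np.round(c['extrinsics'],3).tolist())
def reg(n,x0,x1,y0,y1,zlo,zhi):
    R=W.reshape(-1,3);R=R[(R[:,0]>x0)&(R[:,0]<x1)&(R[:,1]>y0)&(R[:,1]<y1)&(R[:,2]>zlo)&(R[:,2]<zhi)]
    if len(R)>5:print(n,len(R),'med',np.round(np.median(R,0),4),'min',np.round(np.percentile(R,1,axis=0),4),'max',np.round(np.percentile(R,99,axis=0),4))
reg('lid',.44,.52,.19,.27,.094,.11);reg('rack',.4,.55,.15,.4,.03,.038);reg('desk',.35,.42,.2,.3,-.01,.01);reg('cam',.61,.7,.18,.28,.085,.12);reg('foot',.58,.75,.15,.33,.005,.02)
cv2.imwrite('pics/w1.png',im[...,::-1])
E
```

```text
t: 4.2
tcp_pos: [0.4793, 0.2247, 0.3147]
tool_rot: [2.22, 2.221, 0.005]
ft_force: [0.0, 0.3, 0.6]
finger_gap: -0.002
gripper_force: 0.0
[0.47933376 0.22474345 0.31468678] [0.02432282 0.30049132 0.59145114]
[[1.0, -0.0, 0.003, 0.479], [0.0, -0.946, -0.323, 0.309], [0.003, 0.323, -0.946, 0.458], [0.0, 0.0, 0.0, 1.0]]
lid 863 med [0.4774 0.2245 0.0989] min [0.461  0.2072 0.0955] max [0.4948 0.2413 0.1008]
rack 5201 med [0.4785 0.305  0.0342] min [0.4462 0.1903 0.0318] max [0.5447 0.3781 0.0366]
desk 3408 med [0.3892 0.2523 0.0004] min [ 0.358   0.2012 -0.0018] max [0.4193 0.2989 0.0023]
cam 998 med [0.6435 0.2241 0.0932] min [0.6263 0.2042 0.0855] max [0.6645 0.2427 0.1027]
foot 1307 med [0.6437 0.2353 0.0101] min [0.6227 0.1936 0.0062] max [0.6912 0.2675 0.0171]
```

View pics/w1.png

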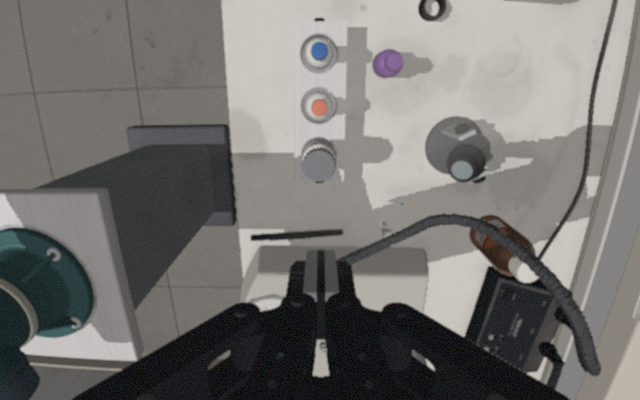

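The wrist view shows the jar lid at (319,160), the droppers' blue and orange caps at (319,50) and (319,107), and the lens at (463,168). Lid centre is about (0.478, 0.225, 0.099), which agrees with the other views. Descending to press, and fitting the lens.

```bash
python3 -m handwheel '[[[0,0,-5],[0,0,0]],[[0,0,-5],[0,0,0]],[[0,0,-5],[0,0,0]],[[0,0,-4],[0,0,0]],[[0,0,-1],[0,0,0]],[[0,0,-0.5],[0,0,0]],[[0,0,-0.4],[0,0,0]],[[0,0,-0.4],[0,0,0]],[[0,0,0],[0,0,0]],[[0,0,0],[0,0,0]]]' 0
python3 - <<'E'
from h import *
z=np.load('w1.npz');W=z['W'];im=z['im'];d=z['d']
for v in range(146,190,3): print(v,' '.join('%3d/%3d'%(int(im[v,u].mean()),1000*W[v,u,2]) for u in range(440,492,4)))
E
```

```text
t: 5.25
tcp_pos: [0.4805, 0.2249, 0.1008]
tool_rot: [2.221, 2.221, 0.003]
ft_force: [0.9, 0.0, 0.1]
finger_gap: 0.0
gripper_force: 0.0
146 108/  9 103/ 10 102/  8 102/ 10  81/ 71  77/ 80  69/ 82  67/ 85  79/ 84  84/ 79  92/ 77  90/ 71  92/ 63
149 105/ 10 103/ 10  96/ 11  90/ 71  71/ 79  73/ 81  74/ 85  75/ 86  67/ 90  68/ 87  80/ 82  89/ 76  87/ 64
152 105/ 10 103/ 10  97/ 11  76/ 78  75/ 79  71/ 81  68/ 86  73/ 86  76/ 88  68/ 91  61/ 91  80/ 79  85/ 67
155  99/ 11  99/ 10  86/ 74  76/ 77  68/ 85  71/ 91  67/ 92  61/ 93  63/ 91  59/ 92  64/ 95  68/ 89  85/ 63Traceback (most recent call last):
  File "<stdin>", line 3, in <module>
  File "<stdin>", line 3, in <genexpr>
ValueError: cannot convert float NaN to integer
```

```bash
python3 -m handwheel '[[[-0.2,0,-0.2],[0,0,0]],[[0,0,-0.15],[0,0,0]],[[0,0,-0.15],[0,0,0]],[[0,0,-0.15],[0,0,0]],[[0,0,-0.15],[0,0,0]],[[0,0,0],[0,0,0]],[[0,0,0],[0,0,0]],[[0,0,0],[0,0,0]],[[0,0,0],[0,0,0]],[[0,0,0],[0,0,0]]]' 0
python3 - <<'E'
from h import *
print(get_obs()['tcp_pos'],get_obs()['ft_force'])
z=np.load('w1.npz');W=z['W'];im=z['im'];g=im.mean(-1)
for v in range(155,190,3): print(v,' '.join('%3d/%3.0f'%(g[v,u],1000*W[v,u,2]) for u in range(440,492,4)))
E
```

```text
t: 6.25
tcp_pos: [0.4785, 0.2248, 0.0921]
tool_rot: [2.221, 2.221, 0.003]
ft_force: [1.4, -0.5, 6.3]
finger_gap: 0.001
gripper_force: 2.9
[0.47846986 0.22484966 0.09213327] [ 1.37165582 -0.51810625  6.33729734]
155  99/ 11  99/ 11  86/ 74  76/ 77  68/ 86  71/ 92  67/ 93  61/ 94  63/ 92  59/ 93  64/ 95  68/ 89  85/ 63
158  96/ 10 101/  9  79/ 72  71/ 84  72/ 93  68/nan  69/ 98  62/100  59/ 98  57/ 91  61/ 94  54/ 92  87/ 72
161 101/  9 102/ 10  73/ 72  64/ 90  99/ 94 121/ 97 111/ 98  67/100  56/101  56/ 96  50/ 94  48/ 94 105/ 81
164  99/ 11  96/ 10  70/ 72  95/ 89 138/ 93 138/ 95 140/ 98 124/100  57/102  50/ 99  53/ 94  53/ 94 130/  1
167  97/ 11  99/  9  74/ 87 131/ 89 141/ 93 138/ 96 140/ 98 134/101  85/102  39/101  47/ 91 111/ 89 132/ -1
170  99/ 10 100/ 10  77/ 86 131/ 88 137/ 92 140/ 94 139/ 96 138/ 99 112/102  43/100  35/ 91  86/ 68 132/ 70
173 186/  2 146/ 10 106/  9 107/ 89 139/ 92 138/ 93 138/ 95 137/ 99  88/100  35/ 89  70/ 90 167/ 71 159/ 70
176 194/  0 193/ -0 191/  1  84/ 89 129/ 90 139/ 91 138/ 96 134/ 97  48/101  56/ 87 147/ 70  93/ 65 134/ -0
179 193/  1 190/ -1 190/ -1 182/  2  88/ 90  89/ 92  95/ 96  54/ 97  81/100  94/ 64  41/ 66  70/ 65 130/  1
182 188/ -1 188/ -1 185/ -0 170/ -1 138/  1 110/  2 104/ 93 124/  0 121/  0  58/ 64  90/ 66 131/  1 129/  1
185 175/ -1 162/  1 131/  0 133/ -0 129/  0 127/ -1 130/ -1 130/  1 130/ -0 128/  0 134/  0 134/  1 131/  1
188 137/  0 133/ -0 135/ -1 134/  1 130/  1 127/ -1 129/  1 127/ -0 130/  0 124/  0 130/ -0 137/  1 131/  1
```

Force is only sliding friction so far, so press further until it rises.

```bash
python3 -m handwheel '[[[0,0,-0.05],[0,0,0]],[[0,0,-0.05],[0,0,0]],[[0,0,-0.05],[0,0,0]],[[0,0,-0.05],[0,0,0]],[[0,0,0],[0,0,0]],[[0,0,0],[0,0,0]],[[0,0,0],[0,0,0]],[[0,0,0],[0,0,0]],[[0,0,0],[0,0,0]],[[0,0,0],[0,0,0]]]' 0
python3 - <<'E'
from h import *
z=np.load('w1.npz');W=z['W'];g=z['im'].mean(-1)
# bright glass
v,u=np.mgrid[0:400,0:640];m=(g>95)&(W[...,2]>.083)&(W[...,2]<.106)&(abs(u-462)<14)&(abs(v-169)<13)
R=W[m]
c=np.median(R,0)
for _ in range(5):
    k=np.ones(len(R),bool)
    n=np.linalg.svd(R-c)[2][2];n*=np.sign(n[2]);r=(R-c)@n;R=R[abs(r)<max(.002,2*r.std())];c=R.mean(0)
print(len(R),c,(R.max(0)+R.min(0))/2,np.ptp(R,0),'n',n,'lean',np.degrees(np.arccos(n[2])),'yaw',np.degrees(np.arctan2(n[1],n[0])),r.std())
E
```

```text
t: 7.25
tcp_pos: [0.4791, 0.2249, 0.092]
tool_rot: [2.22, 2.22, 0.006]
ft_force: [-0.3, -0.5, 12.0]
finger_gap: 0.002
gripper_force: 6.0
344 [0.63756868 0.21777736 0.09473271] [0.63768637 0.21625066 0.09359798] [0.02036595 0.02561922 0.01703613] n [-0.51378644 -0.26968307  0.81442896] lean 35.46906205084453 yaw -152.30531918409255 0.0007458993393518019
```

The lid top stopped at z=0.092, exactly the home height, and the force rose to 12 N. A last short firmer push, then up and over for a close look at the lens (open while there).

```bash
python3 -m handwheel '[[[0,0,-0.1],[0,0,0]],[[0,0,-0.1],[0,0,0]],[[0,0,0],[0,0,0]],[[0,0,0],[0,0,0]],[[0,0,2.5],[0,0,0]],[[0,0,4],[0,0,0]],[[4,0.5,4.5],[0,0,0]],[[4,0.5,0],[0,0,0]],[[4,0.5,0],[0,0,0]],[[0,0,0],[0,0,0]]]' 0
python3 - <<'E'
from h import *
Rs=[]
for i in range(2):
    o=get_obs();im,d,c=grab('wrist');W=cloud(d,c);Rs.append(W)
print(o['tcp_pos'],o['qvel'].max())
np.savez('w2.npz',im=im,W=np.mean(Rs,0))
cv2.imwrite('pics/w2.png',cv2.resize(im[100:300,200:440],None,fx=3,fy=3,interpolation=3)[...,::-1])
E
```

```text
t: 8.25
tcp_pos: [0.5931, 0.2382, 0.1846]
tool_rot: [-2.221, -2.218, 0.009]
ft_force: [-0.2, -0.2, -1.0]
finger_gap: -0.007
gripper_force: 0.0
[0.59089562 0.23824458 0.18522808] 0.04626201858229742
```

View pics/w2.png

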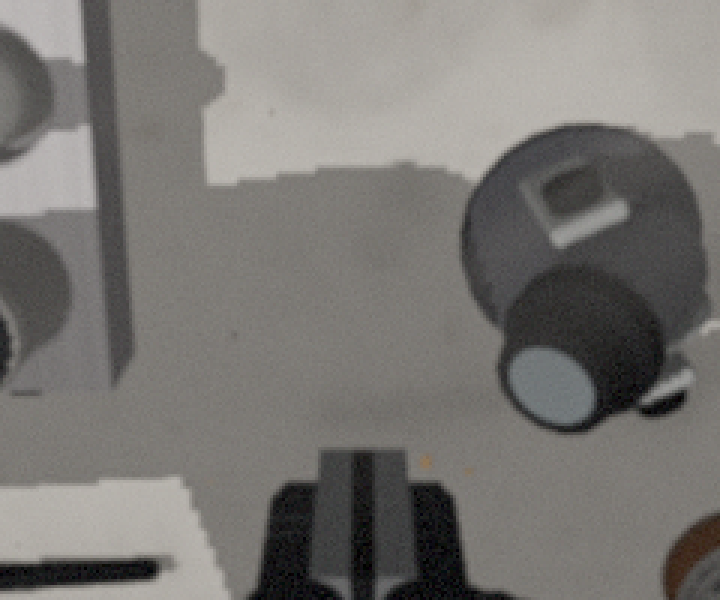

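The close view shows the glass disc at crop (552,387), i.e. px (384,229), facing robot-ward and slightly to −y.

```bash
python3 - <<'E'
from h import *
z=np.load('w2.npz');W=z['W'];im=z['im'].astype(int);g=im.mean(-1)
m=((g>95)&(g<175)&(W[...,2]>.075)&(W[...,2]<.11)).astype(np.uint8)
m[:, :365]=0;m[:210]=0;m[:,402]=0;m[250:]=0
n_,l,s,cc=cv2.connectedComponentsWithStats(m);k=1+s[1:,4].argmax();m=l==k
print(s[k],cc[k])
R=W[m];R=R[~np.isnan(R[:,0])];c=np.median(R,0)
for _ in range(6):
    n=np.linalg.svd(R-c)[2][2];n*=np.sign(n[2]);r=(R-c)@n;R=R[abs(r)<max(.0015,2*r.std())];c=R.mean(0)
v=W[...,0:3]
print(len(R),'c',c,'n',n,'lean',np.degrees(np.arccos(n[2])),'yaw',np.degrees(np.arctan2(n[1],n[0])),'std',r.std(),'pivot',c-.045*n,'diam',2*np.sqrt(2*np.trace(np.cov(R.T))) )
# head points
H=W.reshape(-1,3);H=H[(H[:,2]>.08)&(np.linalg.norm(H-c,axis=1)<.05)];t=(H-c)@n;print('front-most along n',np.percentile(t,[50,90,95,99]))
rim=H[abs(t)<.002];e1=np.cross(n,[0,0,1]);e1/=np.linalg.norm(e1);e2=np.cross(n,e1);q=(rim-c)@np.c_[e1,e2];print('plane pts extent',np.percentile(q,[2,98],axis=0))
F=W.reshape(-1,3);F=F[(F[:,2]>.004)&(F[:,2]<.016)&(abs(F[:,0]-.66)<.06)&(abs(F[:,1]-.235)<.06)];print('foot',np.percentile(F,[1,99],axis=0))
E
python3 -m handwheel '[[[-4,-0.4,0],[0,0,0]],[[-4,-0.4,0],[0,0,0]],[[-3.2,-0.5,0],[0,0,0]],[[0,0,0],[0,0,0]],[[0,0,0],[0,0,0]],[[0,0,-1],[0,0,0]],[[0,0,-1],[0,0,0]],[[0,0,0],[0,0,0]],[[0,0,0],[0,0,0]],[[0,0,0],[0,0,0]]]' 8.5
```

```text
[370 216  28  25 510] [383.40196078 228.15882353]
510 c [0.63881645 0.21851308 0.09530365] n [-0.52739953 -0.25891763  0.80920417] lean 35.981750365445414 yaw -153.85207279310816 std 0.0003521237095172424 pivot [0.66254943 0.23016437 0.05888947] diam 0.022616532768301868
front-most along n [-0.00726693  0.00011908  0.00032562  0.00060167]
plane pts extent [[-0.01339086 -0.01351124]
 [ 0.01486167  0.01320993]]
foot [[0.62303001 0.20601496 0.00425186]
 [0.70029371 0.26829798 0.01348909]]
t: 9.35
tcp_pos: [0.4793, 0.2258, 0.1695]
tool_rot: [-2.222, -2.221, 0.0]
ft_force: [0.1, 0.4, 0.1]
finger_gap: 0.994
gripper_force: 0.0
```

Both lens fits agree: c≈(0.6385, 0.2184, 0.0953), lean ≈35.5°, and the implied pivot height of 58 mm matches. Descend and grasp.

```bash
python3 -m handwheel '[[[-0.1,0,-4],[0,0,0]],[[0,0,-4],[0,0,0]],[[0,0,-2.5],[0,0,0]],[[0,0,-1.5],[0,0,0]],[[0,0,-0.9],[0,0,0]],[[0,0,0],[0,0,0]],[[0,0,0],[0,0,0]],[[0,0,0],[0,0,0]],[[0,0,0],[0,0,0]],[[0,0,0],[0,0,0]]]' 8.5
python3 -m handwheel '[[[0,0,0],[0,0,0]],[[0,0,0],[0,0,0]],[[0,0,0],[0,0,0]],[[0,0,0],[0,0,0]],[[0,0,0],[0,0,0]],[[0,0,0],[0,0,0]],[[0,0,0],[0,0,0]],[[0,0,0],[0,0,0]],[[0,0,0],[0,0,0]],[[0,0,0],[0,0,0]]]' 3
```

```text
t: 10.35
tcp_pos: [0.4784, 0.226, 0.0416]
tool_rot: [2.221, 2.221, 0.003]
ft_force: [-0.4, 0.3, 0.3]
finger_gap: 0.998
gripper_force: 0.0
t: 11.35
tcp_pos: [0.4781, 0.2259, 0.041]
tool_rot: [2.221, 2.221, 0.001]
ft_force: [1.9, 0.1, 1.8]
finger_gap: 0.455
gripper_force: 60.4
```

Gripped at about 39 mm with 60 N. Lift, and check the target pose for clearance to the gooseneck and camera.

```bash
python3 -m handwheel '[[[0,0,0.5],[0,0,0]],[[0,0,1.5],[0,0,0]],[[0,0,3],[0,0,0]],[[0,0,4],[0,0,0]],[[0,0,4],[0,0,0]],[[0,0,4],[0,0,0]],[[0,0,2],[0,0,0]],[[0,0,0],[0,0,0]],[[0,0,0],[0,0,0]],[[0,0,0],[0,0,0]]]' 3
cat > chk.py <<'E'
from h import *
from scipy.spatial.transform import Rotation as Ro
o=get_obs();print(o['tcp_pos'],o['joint_pos'],o['ft_force'])
L=np.array([.6385,.2184,.0953]);n=np.array([-.525,-.252,.813]);n/=np.linalg.norm(n)
T=L+.095*n
R=Ro.from_rotvec([.269,-.560,0])*Ro.from_rotvec(o['tool_rot'])
print('T',T,'dir',R.as_matrix()[:,2],'y',R.as_matrix()[:,1])
P=np.vstack([np.load(f)['W'].reshape(-1,3) for f in('top0.npz','side0.npz','w1.npz')]);P=P[~np.isnan(P[:,0])]
P=P[(P[:,0]>.38)&(P[:,1]>-.05)&(P[:,2]>.03)]
q=R.inv().apply(P-T)   # tool frame
for nm,(x,y,z0,z1) in dict(fingers=(.013,.06,-.073,.005),body=(.045,.05,-.20,-.07),cam=(.14,.05,-.25,-.05)).items():
    dx=np.maximum(abs(q[:,0])-x,0);dy=np.maximum(abs(q[:,1])-y,0);dz=np.maximum(np.maximum(z0-q[:,2],q[:,2]-z1),0)
    D=np.sqrt(dx**2+dy**2+dz**2);i=np.argsort(D)[:400:80];print(nm);[print('  ',round(D[k],3),P[k].round(3),q[k].round(3)) for k in i]
E
python3 chk.py
```

```text
t: 12.35
tcp_pos: [0.4767, 0.2253, 0.2277]
tool_rot: [-2.22, -2.22, 0.008]
ft_force: [0.0, 0.3, -1.3]
finger_gap: 0.455
gripper_force: 62.3
[0.47666695 0.2253437  0.22769567] [ 3.34081249e-01  4.10516761e-02  1.42665162e+00 -4.59712862e-05
  1.67922501e+00  3.34052928e-01] [ 0.04070909  0.27648816 -1.33161268]
T [0.58862744 0.19446117 0.17253122] dir [ 0.52052642  0.25065995 -0.81622413] y [ 0.8508035  -0.07164258  0.52057732]
fingers
   0.016 [0.652 0.171 0.185] [-0.024  0.063  0.017]
   0.019 [0.659 0.174 0.187] [-0.021  0.069  0.02 ]
   0.02 [0.662 0.172 0.193] [-0.022  0.075  0.016]
   0.021 [0.649 0.172 0.177] [-0.025  0.055  0.022]
   0.022 [0.653 0.174 0.177] [-0.023  0.059  0.025]
body
   0.027 [0.479 0.214 0.351] [ 0.072 -0.001 -0.198]
   0.031 [0.481 0.218 0.352] [ 0.076 -0.    -0.197]
   0.032 [0.516 0.218 0.369] [ 0.077  0.039 -0.193]
   0.032 [0.478 0.22  0.352] [ 0.077 -0.002 -0.198]
   0.032 [0.515 0.217 0.373] [ 0.077  0.041 -0.196]
cam
   0.0 [0.518 0.237 0.377] [ 0.097  0.043 -0.193]
   0.0 [0.506 0.236 0.375] [ 0.097  0.032 -0.198]
   0.0 [0.437 0.236 0.389] [ 0.105 -0.02  -0.245]
   0.0 [0.443 0.218 0.37 ] [ 0.082 -0.022 -0.231]
   0.0 [0.503 0.22  0.372] [ 0.081  0.03  -0.201]
```

Clearance is fine: the nearest real obstacle is the gooseneck, more than 16 mm outside a conservative finger box. The nearer "body" points are the gripper's own. Tilt and move to a standoff 30 mm back along the lens axis.

```bash
python3 -m handwheel '[[[1.37,-0.55,-0.44],[0.0384,-0.08,0]],[[1.37,-0.55,-0.44],[0.0384,-0.08,0]],[[1.37,-0.55,-0.44],[0.0384,-0.08,0]],[[1.37,-0.55,-0.44],[0.0384,-0.08,0]],[[1.37,-0.55,-0.44],[0.0384,-0.08,0]],[[1.37,-0.55,-0.44],[0.0384,-0.08,0]],[[1.37,-0.55,-0.44],[0.0384,-0.08,0]],[[0,0,0],[0,0,0]],[[0,0,0],[0,0,0]],[[0,0,0],[0,0,0]]]' 3
cat > v.py <<'E'
from h import *; import sys
from scipy.spatial.transform import Rotation as Ro
k=sys.argv[1];o=get_obs();L=np.array([.6385,.2184,.0953]);n=np.array([-.525,-.252,.813]);n/=np.linalg.norm(n)
R=Ro.from_rotvec(o['tool_rot']);print('tcp',o['tcp_pos'],'err cm',(L+.095*n-o['tcp_pos'])*100,'tool z',R.as_matrix()[:,2],'turn',np.cross(R.as_matrix()[:,2],-n),o['ft_force'],o['finger_gap'])
ims=[]
for c_ in('side','wrist','top'):
    im,d,c=grab(c_);np.savez(f'{c_}_{k}.npz',im=im,W=cloud(d,c));ims.append(im)
a=cv2.resize(ims[0][80:240,240:440],(500,400),interpolation=3);b=cv2.resize(ims[1][60:300,230:410],(300,400),interpolation=3)
cv2.imwrite(f'pics/v{k}.png',np.hstack([a,b])[...,::-1])
E
python3 v.py 1
```

```text
t: 13.35
tcp_pos: [0.5739, 0.1877, 0.2001]
tool_rot: [1.989, 1.99, 0.851]
ft_force: [-0.2, -0.1, -1.6]
finger_gap: 0.457
gripper_force: 62.3
tcp [0.57385988 0.18772666 0.20008295] err cm [ 1.4767563   0.67345174 -2.75517363] tool z [ 0.52379054  0.2519231  -0.81374334] turn [ 0.00024982 -0.00137347 -0.0002644 ] [-0.16386053 -0.1058691  -1.59194724] 0.4566590099993497
```

View pics/v1.png

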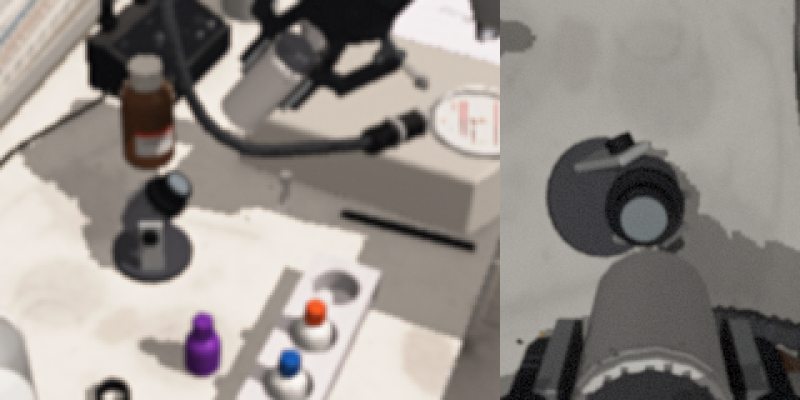

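The side view shows the jar held tilted above the camera, with both droppers still in the rack. The wrist view shows the lens straight beyond the jar's base. Approach along the axis and fit the jar's axis in the tool frame.

```bash
cat > jar.py <<'E'
from h import *; import sys
from scipy.spatial.transform import Rotation as Ro
from scipy.optimize import least_squares
def fit(W,o):
    q=Ro.from_rotvec(o['tool_rot']).inv().apply(W.reshape(-1,3)-o['tcp_pos'])
    q=q[(abs(q[:,0])<.027)&(abs(q[:,1])<.017)&(q[:,2]>-.025)&(q[:,2]<.045)]
    b=q[q[:,2]<.032]
    f=lambda p:np.hypot(b[:,0]-p[0]-p[2]*b[:,2],b[:,1]-p[1]-p[3]*b[:,2])-.02
    s=least_squares(f,[0,0,0,0],loss='soft_l1',f_scale=.001);print('n',len(b),'off/slope x,y',s.x.round(4),'rms',np.std(f(s.x)).round(5),'end z',np.percentile(q[:,2],[97,99,99.7]).round(4))
if __name__=='__main__':
    for i in range(2):
        o=get_obs();im,d,c=grab('wrist');W=cloud(d,c);fit(W,o)
E
python3 jar.py
python3 -m handwheel '[[[0.3,0.14,-0.55],[0,0,0]],[[0.3,0.14,-0.55],[0,0,0]],[[0.3,0.14,-0.55],[0,0,0]],[[0.3,0.14,-0.55],[0,0,0]],[[0.15,0.07,-0.28],[0,0,0]],[[0.1,0.05,-0.2],[0,0,0]],[[0,0,0],[0,0,0]],[[0,0,0],[0,0,0]],[[0,0,0],[0,0,0]],[[0,0,0],[0,0,0]]]' 3
python3 jar.py; python3 v.py 2
```

```text
n 3513 off/slope x,y [-0.0026  0.0002  0.0018  0.0008] rms 0.00027 end z [0.0301 0.0322 0.0329]
n 3513 off/slope x,y [-0.0027  0.0002  0.0022  0.    ] rms 0.00026 end z [0.0302 0.0322 0.0332]
t: 14.6
tcp_pos: [0.5884, 0.194, 0.1736]
tool_rot: [1.988, 1.988, 0.852]
ft_force: [-0.8, -0.2, -1.3]
finger_gap: 0.454
gripper_force: 62.3
n 3502 off/slope x,y [-0.0027  0.0002  0.0018  0.0009] rms 0.00026 end z [0.0304 0.0323 0.0332]
n 3513 off/slope x,y [-0.0027  0.0002  0.0031  0.0004] rms 0.00026 end z [0.0304 0.0321 0.0331]
tcp [0.58834427 0.19406129 0.17341097] err cm [ 0.02831717  0.03998848 -0.08797549] tool z [ 0.52517135  0.25188478 -0.81286475] turn [5.9589388e-05 2.1030593e-04 1.0366731e-04] [ 0.54779245  0.28571165 -1.06333387] 0.4507433537128796
```

View pics/v2.png

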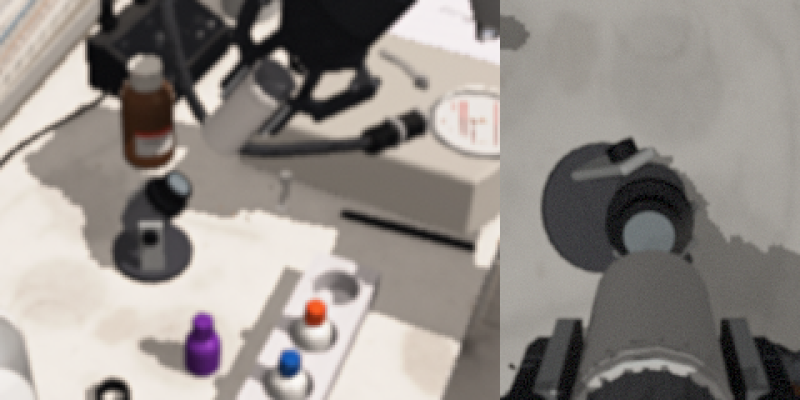

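Nearly there. The jar seems to sit 2.7 mm off the tool axis, so I'll measure jar and lens in the same wrist image, where any calibration bias cancels.

```bash
python3 - <<'E'
from h import *
from scipy.spatial.transform import Rotation as Ro
from scipy.optimize import least_squares
poses={'1':([.57386,.18773,.20008],[1.989,1.99,.851]),'2':([.58834,.19406,.17341],[1.988,1.988,.852])}
for cam in('wrist','side'):
  for k in '12':
    z=np.load(f'{cam}_{k}.npz');W=z['W'];im=z['im'].astype(int);g=im.mean(-1);t,rv=poses[k];R=Ro.from_rotvec(rv)
    q=R.inv().apply(W.reshape(-1,3)-t);
    b=q[(abs(q[:,0])<.027)&(abs(q[:,1])<.017)&(q[:,2]>-.02)&(q[:,2]<.03)]
    f=lambda p:np.hypot(b[:,0]-p[0]-p[2]*b[:,2],b[:,1]-p[1]-p[3]*b[:,2])-.02
    if len(b)>50:
        s=least_squares(f,[0,0,0,0],loss='soft_l1',f_scale=.001);print(cam,k,len(b),'jar',s.x.round(4),np.std(f(s.x)).round(4))
    m=(g>95)&(g<190)&(im[...,2]>im[...,0]+3)&(np.linalg.norm(W-[.6385,.2184,.0953],axis=-1)<.02)
    G=q.reshape(400,640,3)[m]
    if len(G)>15:
        nn=np.linalg.svd(G-G.mean(0))[2][2];nn*=-np.sign(nn[2]);print('   lens',len(G),'mid',((G.max(0)+G.min(0))/2).round(4),'med',np.median(G,0).round(4),'mean',G.mean(0).round(4),'ext',np.ptp(G,axis=0).round(4),'n',nn.round(3))
    q2=q[(q[:,2]>-.02)&(q[:,2]<.06)&(np.hypot(q[:,0],q[:,1])<.024)];print('   end z',np.percentile(q2[:,2],[95,98,99.5]).round(4))
E
```

```text
wrist 1 2948 jar [-0.0024  0.0007  0.0018  0.001 ] 0.0003
   lens 533 mid [-0.0021 -0.003   0.1267] med [-0.0017 -0.003   0.127 ] mean [-0.0018 -0.0031  0.127 ] ext [0.022  0.022  0.0041] n [-0.015 -0.01  -1.   ]
   end z [0.0283 0.031  0.0326]
wrist 2 2986 jar [-0.0027  0.0001  0.0028 -0.0011] 0.0003
   lens 563 mid [ 0.0019 -0.0011  0.0961] med [ 0.0012 -0.0011  0.0961] mean [ 0.0014 -0.0011  0.0961] ext [0.0186 0.0212 0.0038] n [-0.002 -0.008 -1.   ]
   end z [0.0284 0.0311 0.0329]
side 1 356 jar [-0.0041  0.      0.0041  0.0164] 0.0011
   lens 44 mid [-0.0019 -0.0036  0.1276] med [-0.0017 -0.0036  0.1276] mean [-0.002  -0.0035  0.1276] ext [0.0215 0.0194 0.0034] n [-0.024 -0.017 -1.   ]
   end z [0.0321 0.0342 0.035 ]
side 2 336 jar [-0.0039 -0.0001  0.0022  0.0086] 0.0011
   lens 45 mid [-0.0001 -0.0018  0.0969] med [-0.0017 -0.0018  0.0971] mean [-0.0006 -0.0018  0.0971] ext [0.0224 0.0196 0.0043] n [-0.031  0.008 -0.999]
   end z [0.0319 0.0332 0.0349]
```

Relative measurement: the lens is +3 mm in tool x and −1.4 mm in tool y from the jar axis, with about 61–62 mm of gap and normals within 1°. The correction in world axes is about (−0.08, 0.33, −0.1) cm.

```bash
python3 -m handwheel '[[[-0.04,0.16,-0.05],[0,0,0]],[[-0.04,0.17,-0.05],[0,0,0]],[[0,0,0],[0,0,0]],[[0,0,0],[0,0,0]],[[0,0,0],[0,0,0]],[[0,0,0],[0,0,0]],[[0,0,0],[0,0,0]],[[0,0,0],[0,0,0]],[[0,0,0],[0,0,0]],[[0,0,0],[0,0,0]]]' 3
python3 - <<'E'
from h import *
from scipy.spatial.transform import Rotation as Ro
from scipy.optimize import least_squares
for cam in('wrist','side','wrist'):
    o=get_obs();im,d,c=grab(cam);W=cloud(d,c);im=im.astype(int);g=im.mean(-1)
    q=Ro.from_rotvec(o['tool_rot']).inv().apply(W.reshape(-1,3)-o['tcp_pos'])
    b=q[(abs(q[:,0])<.027)&(abs(q[:,1])<.017)&(q[:,2]>-.02)&(q[:,2]<.03)]
    f=lambda p:np.hypot(b[:,0]-p[0],b[:,1]-p[1])-.02
    s=least_squares(f,[0,0],loss='soft_l1',f_scale=.001)
    m=(g>95)&(g<190)&(im[...,2]>im[...,0]+3)&(np.linalg.norm(W-[.6385,.2184,.0953],axis=-1)<.02)
    G=q.reshape(400,640,3)[m];print(cam,o['tcp_pos'],'jar',s.x.round(4),'lens',G.min(0).round(4),G.max(0).round(4),'med',np.median(G,0).round(4))
o=get_obs();print(o['t'],o['qvel'].round(3),o['ft_force'])
E
```

```text
t: 15.85
tcp_pos: [0.5875, 0.1973, 0.1721]
tool_rot: [1.989, 1.989, 0.852]
ft_force: [-0.6, 0.3, -1.9]
finger_gap: 0.453
gripper_force: 62.3
wrist [0.58749039 0.19734233 0.1720848 ] jar [-0.0027  0.0002] lens [-0.0076 -0.01    0.0927] [0.0082 0.0118 0.0963] med [-0.0003  0.0005  0.0946]
side [0.58749329 0.19735724 0.1720837 ] jar [-0.0038 -0.    ] lens [-0.0156 -0.0098  0.0929] [0.0074 0.0097 0.0971] med [-0.0038  0.      0.0954]
wrist [0.58750634 0.19736092 0.17211417] jar [-0.0027  0.0002] lens [-0.0074 -0.01    0.0926] [0.0078 0.0118 0.0961] med [-0.0002  0.0005  0.0946]
16.0 [ 0.    -0.001 -0.001 -0.001  0.002 -0.001] [-0.12545367  1.09425465 -0.85893146]
```

Both cameras now show jar axis and lens centred within about 1 mm, with a gap of about 60 mm, and the arm is still. Handing in.

```bash
python3 -c "
from workcell import manip
print(manip.finish_job())"
```

```text
the job is handed in; nothing more can be done
None
```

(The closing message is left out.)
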